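Play coin held ready over the piggy bank

ROBOT

A 7-joint arm with a two-finger parallel gripper is mounted at the origin on the work surface. World frame = base frame: x ahead of the robot, y to its left, z up, the work surface at z = 0. Lengths are in m, angles in degrees, forces in N, time in s.
With the tool pointing down it reaches from about 0.35 to 0.9 m from the base axis. Payload 8.1 kg.
Tool frame: the origin (TCP) lies on the centre line of the jaws, within the pads' length; the fingertips stand 17 mm ahead of it and the grasp point (between the pads) lies 2 mm behind it (r.tcp_to_tips is the distance from the TCP to the fingertips, in m); z points along the fingers, y is the direction in which the jaws open and shut (so a half turn about z gives the same grasp; the last joint's range is limited). The gripper opens to 85 mm and grips with 20 to 120 N. Pads are 22 mm wide; open, the fingers measure 114 mm over their backs; the gripper's body (76 mm by 85 mm) begins 54 mm behind the grasp point. The pads swing forward as they close: fully open they stand 13 mm farther back than shut.
Start: joints at [61.73, 24.895, 1.432, 90.138, -0.665, 64.973, -4.303], TCP at [0.238, -0.578, 0.248] pointing down, gripper open.
Joint ranges: [-149.89, 149.89], [-25.12, 119.58], [-72.63, 75.52], [4.76, 147.25], [-75.54, 255.54], [6.69, 114.76], [-157.13, 157.13]. Speed limits (degrees/s): [127.2, 127.2, 172.46, 172.46, 180, 180, 180].

INTERFACE

Orientations are given as a 3x3 rotation matrix whose columns are the frame's x, y, z axes.
In Python, from bench import r, eoat, kin, monitor, eyes, order, nets gives the robot as it stands. The module is installed in compiled form; this text tells all that it offers. Calls block until the motion is done:
- r.move_to(position, orientation): joint-space move of the TCP to a pose.
- r.move_l(position, velocity=0.15, orientation=None, until_force=None): straight line of the TCP; orientation=None keeps the orientation; velocity is the mean speed in m/s. With until_force (N) it stops when the force on the tool has changed by that much, and returns True; else False.
- r.movej(angles): joint-space move.
- eoat.grip(opening, grasp_force=None): opening from 0.0 (shut) to 1.0 (fully open); grasp_force is the grip in N (None keeps the last); returns when the fingers have stopped.
- r.sleep(seconds).
- kin.ik(position, orientation): joint angles nearest the present ones, or None.
- monitor.read_state(): the state.
- eyes.get_image(name): name is "scene" or "top" or "wrist"; returns a dict with "pixels" (400x640x3 uint8, red, green, blue), "vfov" (degrees; the focal length in pixels is half the picture's height over the tangent of half this angle, whatever the lens; pixels are square), "cx", "cy" (the principal point, pixels), "R" (3x3) and "t" (3): a world point X has camera coordinates R X + t; the wrist camera has in their place "hand_eye" (4x4, takes a point from camera to tool coordinates, whose origin is the TCP and whose axes are the flange's). Camera axes: x right, y down, z forward; pixel columns grow to the right and rows downward; lengths in m; the calibration is good to about 2 mm. A picture is of the moment at which its call begins: read the wrist's pose just before it. There is no depth.
A pose or a line that the arm cannot do raises r.IKError and nothing moves.
- order.job_done(): hands the job in, once; it reports no verdict.
Trained networks look in a picture, given as the dict that the camera call returned (one of the last four; its "shot" number tells which), for a name from the list of things; names that differ only in an ending like _2 or _b are one class to them, and where a whole thing is asked for, a point or a joint stands for the part that bears it (a point fixed in the world has none). Each returns a list of dicts, best first, with "score" (0 to 1); they miss things now and then, are a little off and sometimes report something else, mostly with a low value. They report only what shows in the picture. A call takes as long as a camera call. They do not tell look-alikes from the thing itself.
- nets.spot_in(thing, picture): "extent" ([left, top, right, bottom] in pixels, round what is visible of it).
- nets.silhouettes(thing, picture): "region" (400x640 bool, what is visible of it) and "extent" ([left, top, right, bottom] in pixels, round what is visible of it).
The state is a dict: "t": time; "joints": joint angles; "dq": joint speeds; "effort": joint torques, N m; "eef_pos": TCP position; "eef_rot": TCP orientation; "wrist_force": force on the tool from outside, world axes, zero at the start; "wrist_torque": the same for the moment, N m; "gripper_width": opening from 0.0 (shut) to 1.0 (fully open).
Only numpy, scipy, OpenCV 4.12 (cv2) and the standard library are available. Lean on these libraries where they do the work, as an engineer would, in place of code of your own. Each camera call takes 0.05 s, during which the arm holds its last target. There are 200 camera calls.

TASK

First swing the lamp's hinged arm aside until the shade no longer hangs over any part of the piggy bank, and leave it there. Then lift the gold play coin out of its wooden rack, carry it high over the things standing in between, without disturbing them, and stop with it about one centimetre above the slot in the pig's back, upright, centred and turned in line with the slot so that it would drop straight in. Finish while still gripping the coin there, still and not letting go; the coin must never touch the pig, and the pig, cup, music box and mallet stay where they are.

Things in the scene. Friction and masses are not known exactly. Their poses are not given: they have to be found in the camera images.
- coin: Gold-painted wooden toy coin, a disc 56 mm in diameter and 12 mm thick, about 22 g, standing on edge in the rack. Origin at the disc's centre, which is 33 mm above the table at the start (the top 61 mm above the table). Its y axis is the disc's axis (horizontal, across the 12 mm thickness). Loose.
- rack: Dark wooden coin rack, 85 mm (x) by 50 mm (y) by 18 mm high, fixed. Its pocket, 51 mm long (x) by 15 mm wide (y) and 13 mm deep, holds the coin on edge with the coin's faces square to the rack's y axis; the coin stands 43 mm proud of the rack's top. Origin at the centre of the underside.
- pig: Pale pink ceramic piggy bank, about 185 mm long (x, snout to -x, tail to +x), 124 mm wide and 144 mm high to the rim of its slot, 0.9 kg, loose, standing on four legs. Origin at the centre of the underside, on the table.
- slot (a point): Centre of the mouth of the dark coin slot on top of the pig, 144 mm above the table, the pig's highest point. Slot 72 mm long along this frame's x and 22 mm wide along y; z is up. The flat rim round it measures 100 by 50 mm. The coin is in line when its y axis is parallel to the slot's y axis.
- lamp_arm (a joint): Angle of the lamp's arm about its upright post (rad), starting within 0.2 of 0 with the shade over the pig. It grows as the arm turns clockwise seen from above, which takes the shade to the robot's left (+y). Stops at -0.3 and 1.4: only growing clears the pig (about 0.7 is enough). Friction about 0.15 N m; stays where left.
- finial (a point): Top centre of the brass finial on the lamp's mint-green shade, 294 mm above the table, 240 mm from the hinge axis. The finial is an upright rod 16 mm thick, 32 mm tall, on the shade's flat top (262 mm high, 68 mm across). The shade widens to 100 mm across at its lower rim, 200 mm high. A level brass rod 12 mm thick, 245 mm high, joins it to the post.
- lamp_hinge (a point): Point on the vertical hinge axis of the lamp, at 245 mm height: the brass post (18 mm thick, 270 mm tall, 30 mm thick at the sleeve) of the fixed lamp, which has a cream round foot 140 mm across and 22 mm high with a black dimmer knob.
- cup: Stainless baby cup, 70 mm across, 80 mm high, with a handle towards its +y; standing between rack and pig. Loose. Origin at the centre of the underside. Leave it alone.
- music_box: Blue plastic music box 80 by 60 by 55 mm with a small yellow lever with a red ball on its -x side, 76 mm high in all; standing between rack and pig. Loose. Origin at the centre of the underside. Leave it alone.
- mallet: Wooden xylophone mallet 195 mm long lying on the table, with a red ball head 28 mm across. Origin under the head, on the table; the 9 mm stick runs to -x for 170 mm. Loose. Leave it alone.
Things that resemble listed ones, but are neither listed nor needed, are in the scene too. Leave any turquoise look-alike of the pig alone.

How it is judged:
By the outcome, as a careful person would: the job done as asked, in the order asked, and still so for the second after the job is handed in, while the arm keeps its last pose, push and grip.
It also fails if it takes over 64 s, if anything falls off the work surface, if the arm or the gripper's body presses on something with over 40 N, if the wrist force passes 120 N, or if a joint passes its speed limit or range.

## Working session

There is one attempt and no reset: what is moved stays moved. The work goes in short steps, each a Python script; the robot and the scene stay as the last script left them, time stands still between calls to the robot, and variables do not carry over. Pictures are saved under pics/ and viewed, about 8 in all and at most 12, crops included, and the job is handed in when it is done.

```bash
mkdir -p pics; cat > h.py <<'E'
import numpy as np, cv2, json
from bench import r, eoat, kin, monitor, eyes, order, nets
def save(p,n): cv2.imwrite('pics/'+n,cv2.cvtColor(p['pixels'],cv2.COLOR_RGB2BGR))
def cam(p,st=None):
    f=200/np.tan(np.radians(p['vfov'])/2)
    if 'R' in p: R=np.array(p['R']);t=np.array(p['t'])
    else:
        H=np.array(p['hand_eye']); W=np.eye(4); W[:3,:3]=st['eef_rot']; W[:3,3]=st['eef_pos']
        C=np.linalg.inv(W@H); R=C[:3,:3]; t=C[:3,3]
    return f,p['cx'],p['cy'],R,t
def at(c,u,v,z):
    f,cx,cy,R,t=c; d=R.T@np.array([(u-cx)/f,(v-cy)/f,1]); o=-R.T@t
    return o+d*(z-o[2])/d[2]
def proj(c,X):
    f,cx,cy,R,t=c; q=(R@np.atleast_2d(X).T).T+t
    return np.c_[f*q[:,0]/q[:,2]+cx,f*q[:,1]/q[:,2]+cy]
E
python3 - <<'E'
from h import *
np.set_printoptions(precision=3,suppress=True)
s=eyes.get_image('scene');t=eyes.get_image('top');save(s,'s1.png');save(t,'t1.png')
print({k:v for k,v in t.items() if k!='pixels'})
for n,p in(('scene',s),('top',t)):
  c=cam(p);print(n,'cam pos',-c[3].T@c[4])
  for th in ['coin','rack','pig','slot','lamp_arm','finial','cup','music_box','mallet']:
    print(n,th,[(round(d['score'],2),[int(x) for x in d['extent']]) for d in nets.spot_in(th,p)][:4])
print(monitor.read_state()['t'])
E
```

```text
{'vfov': 51.41866280624285, 'cx': 323.2620398889479, 'cy': 201.26289051494558, 'R': array([[-0.001, -1.   ,  0.004],
       [-0.996,  0.001, -0.091],
       [ 0.091, -0.004, -0.996]]), 't': array([0.069, 0.58 , 1.328]), 'shot': 2}
scene cam pos [1.366 0.211 1.374]
scene coin []
scene rack [(0.8, [201, 192, 224, 211])]
scene pig [(0.84, [419, 252, 476, 311]), (0.67, [354, 205, 406, 251]), (0.62, [425, 167, 481, 223])]
scene slot [(0.9, [426, 250, 479, 314]), (0.82, [356, 204, 404, 256]), (0.55, [420, 162, 482, 222])]
scene lamp_arm [(0.57, [365, 178, 402, 278])]
scene finial [(0.61, [363, 182, 406, 276])]
scene cup [(0.85, [264, 209, 297, 240])]
scene music_box [(0.88, [269, 175, 293, 212]), (0.54, [200, 190, 222, 213])]
scene mallet [(0.59, [195, 256, 255, 265])]
top cam pos [0.457 0.075 1.375]
top coin [(0.69, [436, 213, 443, 234]), (0.33, [240, 192, 293, 247])]
top rack [(0.54, [428, 211, 450, 237])]
top pig [(0.8, [242, 193, 288, 244]), (0.7, [173, 144, 220, 201]), (0.58, [165, 250, 229, 295]), (0.56, [430, 210, 449, 237])]
top slot [(0.88, [172, 146, 217, 200]), (0.72, [242, 190, 290, 248]), (0.59, [169, 249, 229, 295])]
top lamp_arm [(0.65, [240, 120, 276, 232])]
top finial [(0.9, [242, 124, 274, 230])]
top cup [(0.84, [348, 190, 380, 213])]
top music_box [(0.92, [360, 232, 383, 262])]
top mallet [(0.64, [373, 152, 431, 171])]
1.0
```

View pics/s1.png

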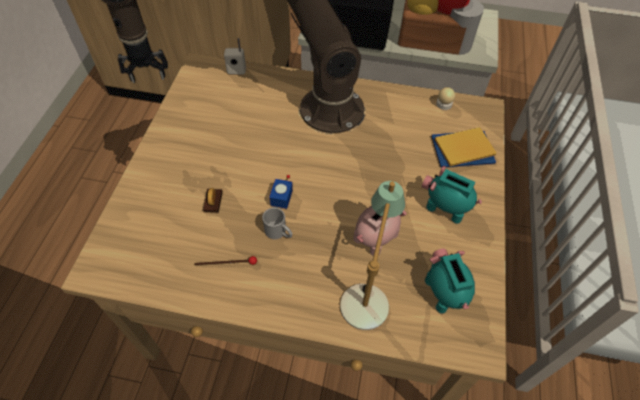

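View pics/t1.png

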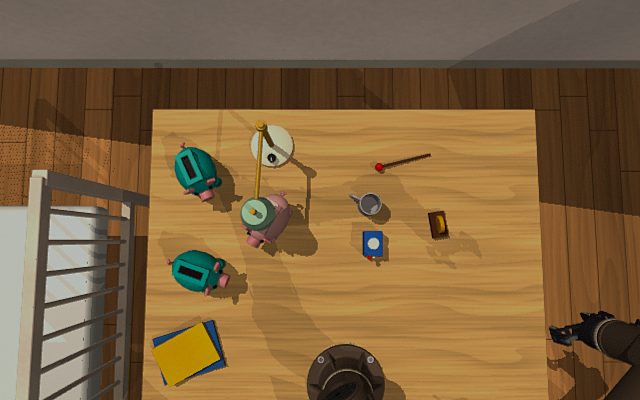

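The top view shows the pink pig at about (265,220) under the shade, with the finial at (253,212) and the hinge at (262,126). The rack is at (438,224), the cup at (370,204), the music box at (373,244) and the mallet head at (379,167). Two turquoise look-alikes stand at (197,170) and (200,272). Next I compute positions and look at the finial from the wrist.

```bash
python3 - <<'E'
from h import *
np.set_printoptions(precision=3,suppress=True)
t=eyes.get_image('top');c=cam(t)
for n,u,v,z in[('finial',253,212,.294),('hinge',262,126,.27),('pig',266,222,.1),('rack',438.5,224,.018),('coin',439.5,223.5,.061),('cup',370,204,.08),('mb',373,244,.055),('mal',379,167,.014)]: print(n,at(c,u,v,z))
w=monitor.read_state();p=eyes.get_image('wrist');save(p,'w1.png');print(p['hand_eye'],p['vfov'],p['cx'],p['cy']);print(np.array(w['eef_rot']),w['gripper_width'])
F=at(c,253,212,.294); Hh=at(c,262,126,.27)
print('dist',np.linalg.norm((F-Hh)[:2]))
Rd=lambda a:np.array([[np.cos(a),np.sin(a),0],[np.sin(a),-np.cos(a),0],[0,0,-1]])
for y in range(-180,180,30):
  q=kin.ik([F[0],F[1],.285],Rd(np.radians(y))); print(y,None if q is None else np.round(q))
E
```

```text
finial [0.528 0.253 0.294]
hinge [0.763 0.236 0.27 ]
pig [0.51  0.245 0.1  ]
rack [ 0.506 -0.308  0.018]
coin [ 0.506 -0.299  0.061]
cup [ 0.567 -0.077  0.08 ]
mb [ 0.442 -0.088  0.055]
mal [ 0.695 -0.116  0.014]
[[-0.    -0.955 -0.296  0.075]
 [ 1.    -0.    -0.    -0.001]
 [ 0.    -0.296  0.955 -0.126]
 [ 0.     0.     0.     1.   ]] 65.6480660373989 320.22385506122293 198.14759044349572
[[ 0.925  0.381  0.   ]
 [ 0.381 -0.925 -0.   ]
 [-0.     0.    -1.   ]] 1.0009219711989195
dist 0.23610232392256641
-180 [ 11.  35. -67.  89.  32.  78.  31.]
-150 [  9.  32. -61.  89.  28.  76.  64.]
-120 [  9.  32. -61.  89.  28.  76.  94.]
-90 [  9.  32. -61.  89.  28.  76. 124.]
-60 [ -73.   31.   66.   96.  -29.   73. -151.]
-30 [ -62.   23.   44.   95.  -17.   69. -134.]
0 [   2.   27.  -48.   90.   20.   72. -139.]
30 [   7.   30.  -58.   90.   27.   75. -114.]
60 [  9.  32. -62.  89.  29.  76. -87.]
90 [ 10.  33. -64.  89.  30.  77. -57.]
120 [ 11.  34. -65.  89.  31.  77. -28.]
150 [ 11.  34. -67.  89.  32.  78.   1.]
```

```bash
cat >> h.py <<'E'
def Rd(deg):
    a=np.radians(deg); return np.array([[np.cos(a),np.sin(a),0],[np.sin(a),-np.cos(a),0],[0,0,-1]])
np.set_printoptions(precision=3,suppress=True)
E
python3 - <<'E'
from h import *
s=monitor.read_state()
r.move_l([0.238,-0.578,.42],velocity=.25)
q=list(monitor.read_state()['joints']); q[0]-=90; r.movej(q)
r.move_to([.51,.25,.42],Rd(180))
s=monitor.read_state();p=eyes.get_image('wrist');save(p,'w2.png');c=cam(p,s)
print(s['t'],s['joints'],s['eef_pos'])
for th in['finial','slot','pig']: print(th,[(round(d['score'],2),np.array(d['extent'])) for d in nets.spot_in(th,p)])
print(proj(c,[[.528,.253,.294]]))
E
```

```text
6.0083 [-23.484  15.184 -10.735  80.524   2.82   84.552  55.71 ] [0.51 0.25 0.42]
finial [(0.79, array([285.6, 147.7, 369.4, 358.6]))]
slot [(0.95, array([404. , 192.2, 497.9, 303.8])), (0.86, array([272.2, 103.8, 371.1, 218.6])), (0.79, array([399.5,   0. , 550.3,  94.9]))]
pig [(0.84, array([403. ,   0. , 544.5,  96.8])), (0.69, array([268.7, 103.8, 372. , 218.8])), (0.68, array([406.1, 194.6, 501.8, 301.7])), (0.17, array([ 73.2,  76.6, 139. , 136. ]))]
[[322.792 215.476]]
```

View pics/w2.png

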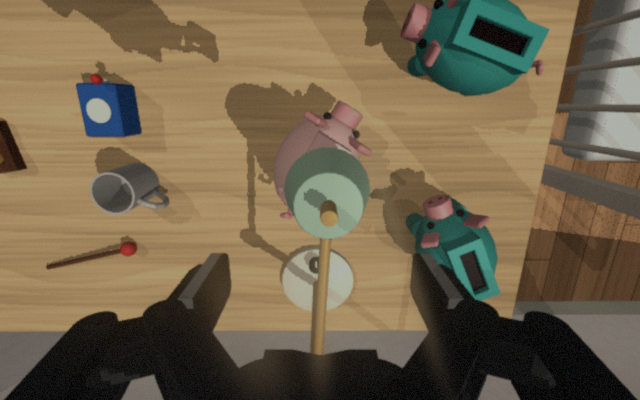

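The finial top shows at about (328,208), with the shade centred at (327,193) and still covering the pig's slot. I cage the finial and swing the arm.

```bash
python3 - <<'E'
from h import *
s=monitor.read_state();p=eyes.get_image('wrist');c=cam(p,s)
F=at(c,328,207,.294); ct=cam(eyes.get_image('top')); H=at(ct,262,126,.27); print(F,H)
d=F[:2]-H[:2]; H2=F[:2]-d/np.linalg.norm(d)*.24; a0=np.arctan2(-d[1],-d[0]); print(np.degrees(a0))
eoat.grip(0.55)
P=lambda th,z:(np.r_[H2-.24*np.array([np.cos(a0-th),np.sin(a0-th)]),z])
r.move_l(P(0,.33),velocity=.15,orientation=Rd(180+np.degrees(a0)))
hit=r.move_l(P(0,.284),velocity=.08,until_force=6); print('hit',hit,monitor.read_state()['wrist_force'])
if not hit:
  for th in np.arange(.1,1.16,.15):
    r.move_l(P(th,.284),velocity=.15,orientation=Rd(180+np.degrees(a0-th)))
    print(th,monitor.read_state()['wrist_force'])
  e=P(1.15,.284)
s=monitor.read_state();print(s['t'],s['joints'],s['eef_pos'])
t=eyes.get_image('top');save(t,'t2.png')
E
```

```text
[0.52  0.258 0.294] [0.763 0.236 0.27 ]
-5.168328685486542
hit False [ 0.435 -0.73   1.116]
0.1 [-0.052 -0.786 -0.506]
0.25 [-0.243  0.295 -0.49 ]
0.4 [-0.916  0.505  0.225]
0.5499999999999999 [ 0.718 -0.682  0.619]
0.7 [ 0.405  0.265 -0.276]
0.85 [0.118 0.164 0.116]
0.9999999999999999 [-0.573 -0.175 -0.395]
1.1500000000000001 [-1.029 -0.04  -0.536]
11.3083 [-40.006  45.11    5.298  49.583  -3.759  85.47  -16.909] [0.681 0.463 0.284]
```

View pics/t2.png

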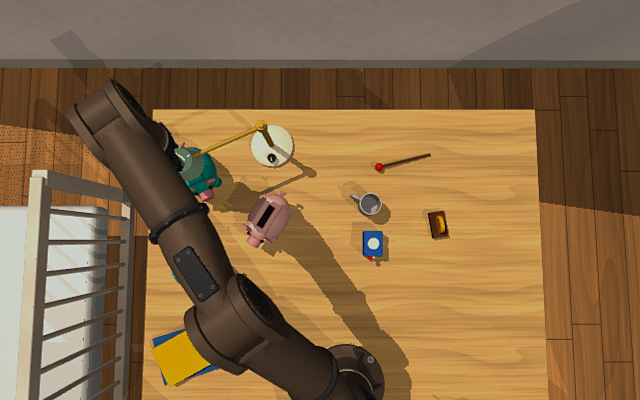

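The shade has swung to about (187,160), well clear of the pig at (268,218). I back off upward and measure the slot close up.

```bash
python3 - <<'E'
from h import *
x=monitor.read_state()['eef_pos']
r.move_l([x[0],x[1],.40],velocity=.2)
r.move_to([.56,.25,.40],Rd(180))
s=monitor.read_state();p=eyes.get_image('wrist');c=cam(p,s);save(p,'w3.png')
np.savez('slotcam.npz',R=c[3],t=c[4],f=c[0],cx=c[1],cy=c[2])
print(s['t'],s['eef_pos'],s['eef_rot'])
for th in['slot','pig']: print(th,[(round(d['score'],2),np.array(d['extent'])) for d in nets.spot_in(th,p)])
print(proj(c,[[.51,.245,.144]]))
# dark region contour
im=p['pixels'].astype(int); m=((im.sum(2)<150)).astype(np.uint8)
n,l,st,ce=cv2.connectedComponentsWithStats(m)
for i in range(1,n):
  if st[i,4]>150 and st[i,1]<330:
    k=np.argwhere(l==i)[:,::-1].astype(np.float32); rc=cv2.minAreaRect(k); B=np.array([at(c,u,v,.144) for u,v in cv2.boxPoints(rc)])
    print(st[i],ce[i],rc,'world',B[:,:2].ravel())
E
```

```text
13.3083 [0.56  0.25  0.399] [[-1.     0.001 -0.001]
 [ 0.001  1.    -0.   ]
 [ 0.001 -0.    -1.   ]]
slot [(0.83, array([410. , 166.8, 509.6, 275.4])), (0.67, array([408.1,   1.2, 563.1,  64.5])), (0.59, array([266.9,  63.2, 372.9, 191.2])), (0.3, array([ 55.8,  33.1, 129. , 103.8]))]
pig [(0.97, array([417.8,   0. , 561.3,  63. ])), (0.84, array([408.4, 168.4, 508.8, 274.5])), (0.74, array([268.8,  66.1, 375.9, 192.3]))]
[[314.494 124.957]]
[ 413    0   73   61 1085] [439.586  30.876] ((442.837646484375, 38.691688537597656), (84.51651000976562, 38.654029846191406), 49.236392974853516) world [0.398 0.34  0.374 0.369 0.437 0.438 0.463 0.409]
[470   0  75  28 435] [512.763  13.094] ((507.0801696777344, 11.324834823608398), (76.8596420288086, 10.26439094543457), 24.590118408203125) world [0.379 0.413 0.37  0.416 0.401 0.497 0.41  0.495]
[  98   45   30   58 1012] [112.989  74.367] ((112.73054504394531, 73.19097900390625), (60.33134841918945, 19.442445755004883), 79.87532806396484) world [0.423 0.004 0.419 0.026 0.482 0.026 0.486 0.003]
[294 109  42  57 919] [314.336 137.218] ((314.14703
[... 377 characters left out ...]
33.495] ((577.5000610351562, 231.50003051757812), (32.52690887451172, 15.55634880065918), 45.0) world [0.64  0.57  0.625 0.581 0.658 0.619 0.674 0.609]
[   32   244   577   156 38410] [322.173 352.808] ((320.0, 321.5), (576.0, 155.0), -0.0) world [ 0.94  -0.213  0.666 -0.137  0.667  0.64   0.941  0.715]
[234 254  18  27 173] [242.792 265.364] ((241.6999969482422, 266.6000061035156), (8.049844741821289, 30.857736587524414), 26.56505012512207) world [0.72  0.127 0.677 0.149 0.682 0.159 0.725 0.137]
[528 297  26  26 190] [538.911 309.353] ((538.9901123046875, 308.9010009765625), (27.721742630004883, 11.398279190063477), 39.289405822753906) world [0.763 0.546 0.748 0.554 0.778 0.591 0.793 0.584]
```

View pics/w3.png

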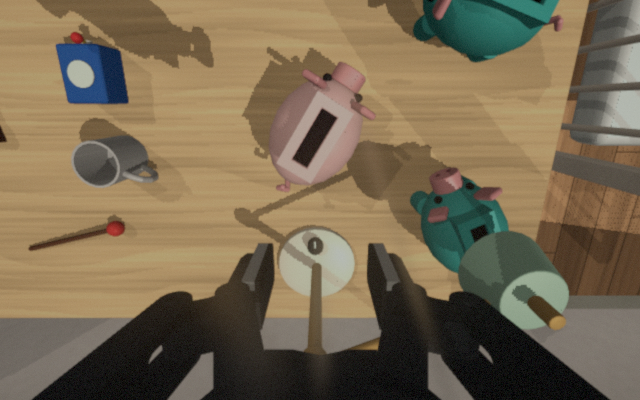

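The slot shows clearly at (314,137), clear of the shade. That puts it at about (.5255,.244) with its line at -32°. I take a second view from another yaw, then look at the rack.

```bash
cat >> h.py <<'E'
def slot(p,c,g=(.5255,.244)):
    im=p['pixels'].astype(int); m=(im.sum(2)<150).astype(np.uint8); n,l,st,ce=cv2.connectedComponentsWithStats(m)
    u,v=proj(c,[[*g,.144]])[0]; i=min((i for i in range(1,n) if 200<st[i,4]<6000),key=lambda i:np.hypot(*(ce[i]-[u,v])))
    k=np.argwhere(l==i)[:,::-1].astype(np.float32); W=np.array([at(c,a,b,.144)[:2]*1000 for a,b in k],np.float32)
    (x,y),(w,h),_=rc=cv2.minAreaRect(W); B=cv2.boxPoints(rc); e=max((B[1]-B[0],B[2]-B[1]),key=np.linalg.norm)
    return x/1000,y/1000,w,h,(np.degrees(np.arctan2(e[1],e[0]))+90)%180-90
E
python3 - <<'E'
from h import *
r.move_to([.525,.20,.36],Rd(90))
s=monitor.read_state();p=eyes.get_image('wrist');c=cam(p,s);save(p,'w4.png');print('slot',slot(p,c),proj(c,[[.5255,.244,.144]]))
r.move_to([.45,-.1,.36],Rd(150))
r.move_to([.53,-.30,.25],Rd(180))
s=monitor.read_state();p=eyes.get_image('wrist');c=cam(p,s);save(p,'w5.png')
print(s['t'],s['joints'])
for th in['coin','rack']: print(th,[(round(d['score'],2),np.array(d['extent'])) for d in nets.spot_in(th,p)])
E
```

```text
slot (0.52615673828125, 0.2444405517578125, 19.791900634765625, 69.56036376953125, np.float32(-31.682724)) [[321.114 134.264]]
17.1833 [  9.858  23.814  20.766  93.581  -9.193  64.296 123.031]
coin [(0.84, array([305.1, 127.6, 322.3, 178.9]))]
rack [(0.68, array([285.7, 109.1, 339.3, 190. ]))]
```

View pics/w5.png

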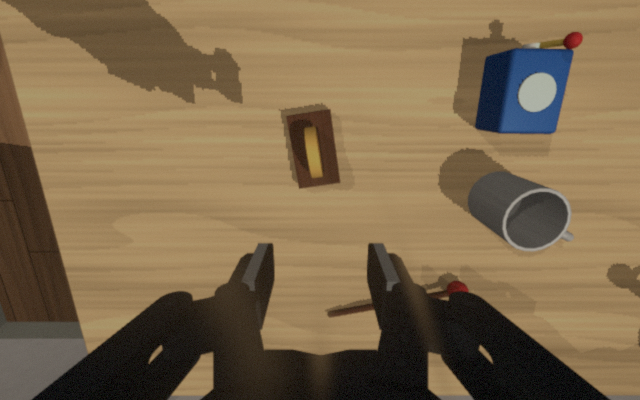

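The coin shows edge-up at (313,152) in its rack, whose corners are about (287,115), (330,109), (340,183) and (299,188). I fit its position and heading.

```bash
python3 - <<'E'
from h import *
s=monitor.read_state();p=eyes.get_image('wrist');c=cam(p,s)
print('campos',-c[3].T@c[4])
for th,z in(('coin',.055),('rack',.018)):
  d=nets.silhouettes(th,p)[0]; k=np.argwhere(d['region'])[:,::-1].astype(np.float32)
  W=np.array([at(c,a,b,z)[:2]*1000 for a,b in k],np.float32)
  rc=cv2.minAreaRect(W);print(th,d['score'],len(k),rc,cv2.boxPoints(rc).ravel(), 'mean',W.mean(0))
im=p['pixels'].astype(int); m=((im[...,0]>110)&(im[...,2]<70)&(im[...,1]>70)); m[:100]=0;m[200:]=0;m[:,:290]=0;m[:,335:]=0
k=np.argwhere(m)[:,::-1]; W=np.array([at(c,a,b,.055)[:2]*1000 for a,b in k],np.float32); print(len(k),W.mean(0),cv2.minAreaRect(W),k.min(0),k.max(0))
v,l,x0,y0=cv2.fitLine(W,cv2.DIST_L2,0,.01,.01).ravel();print('dir',np.degrees(np.arctan2(l,v)))
# rack corners on top face
R=np.array([at(c,*q,.018)[:2]*1000 for q in[(287,116),(330,109),(340,183),(299,188)]]);print(R,R.mean(0))
for a,b in((0,3),(1,2)): e=R[b]-R[a];print(np.degrees(np.arctan2(e[1],e[0])),np.linalg.norm(e))
cv2.imwrite('pics/c1.png',cv2.cvtColor(cv2.resize(p['pixels'][95:205,265:360],None,fx=5,fy=5),cv2.COLOR_RGB2BGR))
E
```

```text
campos [ 0.454 -0.297  0.377]
coin 0.62 679 ((505.0242919921875, -303.9310302734375), (52.76492691040039, 15.150850296020508), 8.051868438720703) [ 477.841 -300.126  479.963 -315.127  532.208 -307.736  530.086 -292.735] mean [ 504.922 -304.167]
rack 0.84 2411 ((507.9432067871094, -304.41888427734375), (86.33013916015625, 49.87032699584961), 8.818367004394531) [ 461.466 -286.396  469.111 -335.677  554.421 -322.442  546.775 -273.161] mean [ 505.593 -304.679]
724 [ 495.426 -307.927] ((499.068115234375, -305.8133850097656), (45.737159729003906, 86.56856536865234), 89.4548568725586) [290 103] [334 187]
dir 0.18962657
[[ 470.009 -334.24 ]
 [ 462.415 -286.187]
 [ 547.328 -273.341]
 [ 553.571 -322.406]] [ 508.331 -304.043]
8.061073503858198 84.39605655587857
8.602700837191216 85.87876847791433
```

View pics/c1.png

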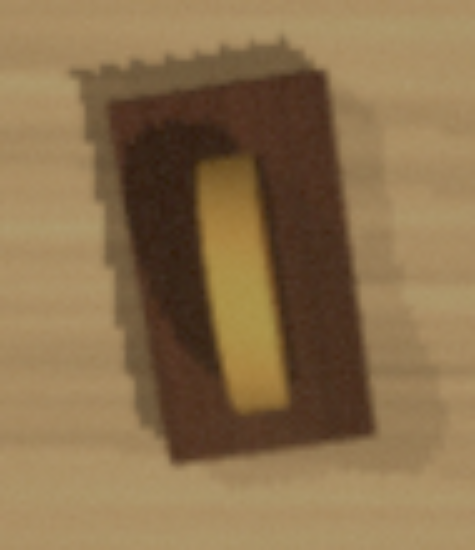

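The close-up confirms it: rack centre (.508,-.304), heading 8.4°, with the coin centred in the pocket. I grasp, lift and check.

```bash
python3 - <<'E'
from h import *
Ro=Rd(188.4); x,y=.507,-.3042
eoat.grip(0.6)
r.move_to([x,y,.13],Ro)
print('hit',r.move_l([x,y,.046],velocity=.08,until_force=8))
eoat.grip(0.0,30); s=monitor.read_state(); print(s['gripper_width'],s['wrist_force'],s['eef_pos'])
r.move_l([x,y,.10],velocity=.05); s=monitor.read_state(); print(s['gripper_width'],s['wrist_force'])
r.move_l([x,y,.34],velocity=.2)
s=monitor.read_state();p=eyes.get_image('wrist');c=cam(p,s);save(p,'w6.png');print(s['t'],s['gripper_width'],s['joints'])
print('coin expected centre px',proj(c,[[x,y,.34-.013]]))
print([(round(d['score'],2),np.array(d['extent'])) for d in nets.spot_in('coin',p)])
E
```

```text
hit False
0.13185186745430585 [-0.342 -1.406  1.298] [ 0.507 -0.305  0.046]
0.13336035767701088 [ 0.544 -0.043 -1.723]
22.4833 0.13661264127444125 [ 11.115  18.571  20.31   88.186  -6.575  74.536 130.625]
coin expected centre px [[316.625 262.93 ]]
[(0.67, array([307.1, 205.8, 336.2, 320.1]))]
```

View pics/w6.png

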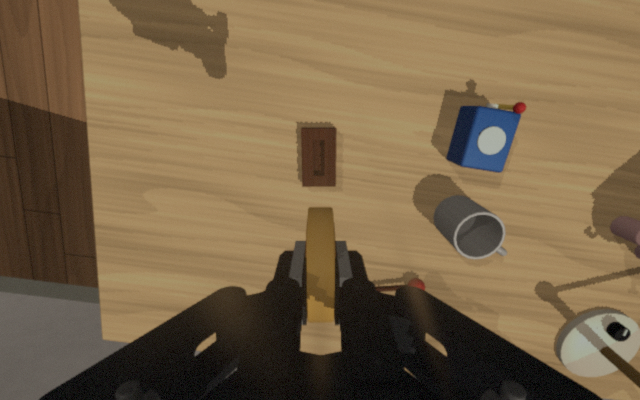

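The coin is gripped, showing at (307–336, 206–321), and the rack is empty. I fit the coin's pose in the hand by comparing the projected disc outline with these extents, then carry it high toward the slot.

```bash
cat >> h.py <<'E'
def discT(dx,dz,roll=0):
    a=np.linspace(0,2*np.pi,181); P=[]
    for yy in(-.006,.006): P.append(np.c_[dx+.028*np.cos(a),np.full(181,yy),dz+.028*np.sin(a)])
    return np.vstack(P)
def discpx(p,T):
    H=np.linalg.inv(np.array(p['hand_eye'])); c=(200/np.tan(np.radians(p['vfov'])/2),p['cx'],p['cy'],H[:3,:3],H[:3,3])
    return proj(c,T)
E
python3 - <<'E'
from h import *
from scipy.optimize import fsolve
s=monitor.read_state();p=eyes.get_image('wrist')
q=discpx(p,discT(0,.013));print('pred',q.min(0),q.max(0))
d=nets.silhouettes('coin',p)[0]['region'];k=np.argwhere(d);print('sil',k.min(0),k.max(0))
im=p['pixels'].astype(int);col=im[195:335,321];print(col[::4].tolist())
f=lambda v:[discpx(p,discT(*v))[:,1].min()-206,discpx(p,discT(*v))[:,1].max()-322]
print('dx,dz',fsolve(f,[0,.013]))
x,y=s['eef_pos'][:2]
r.move_to([.45,-.02,.36],Rd(165))
r.move_to([.5258,.2442,.36],Rd(180-31.9))
s=monitor.read_state();print(s['t'],s['joints'],s['gripper_width'])
E
```

```text
pred [302.254 205.101] [331.506 321.246]
sil [208 305] [322 335]
[[165, 142, 99], [165, 141, 99], [164, 138, 96], [123, 97, 60], [105, 81, 43], [110, 86, 44], [115, 88, 46], [120, 92, 49], [121, 91, 48], [121, 91, 46], [124, 94, 51], [125, 97, 50], [128, 99, 53], [130, 100, 55], [129, 99, 53], [129, 99, 52], [131, 102, 57], [128, 99, 51], [129, 99, 50], [130, 100, 54], [125, 94, 47], [124, 96, 48], [122, 93, 49], [114, 87, 44], [103, 78, 36], [102, 78, 38], [102, 78, 42], [153, 117, 60], [150, 115, 56], [152, 117, 60], [148, 114, 58], [145, 111, 56], [142, 115, 77], [138, 111, 75], [141, 115, 77]]
dx,dz [-0.001  0.013]
24.8667 [-33.738  16.607   5.035  86.723  -1.41   76.764  29.392] 0.13052989685410007
```

```bash
python3 - <<'E'
from h import *
Ro=Rd(148.1); T=np.array([.5258,.2442])+.001*Ro[:2,0]
r.move_l([*T,.235],velocity=.12,orientation=Ro)
r.sleep(.3)
s=monitor.read_state();p=eyes.get_image('wrist');c=cam(p,s);save(p,'w7.png');print(s['t'],s['eef_pos'],s['wrist_force'])
a=np.radians(-31.9);ex=np.array([np.cos(a),np.sin(a)]);ey=np.array([-ex[1],ex[0]])
print('slot corners pred',proj(c,[[*(np.array([.5258,.2442])+i*.036*ex+j*.011*ey),.144] for i in(-1,1) for j in(-1,1)]))
im=p['pixels'];cv2.imwrite('pics/c2.png',cv2.cvtColor(cv2.resize(im[120:340,220:420],None,fx=2.7,fy=2.7),cv2.COLOR_RGB2BGR))
E
```

```text
26.3583 [0.525 0.245 0.235] [ 0.264  0.284 -0.165]
slot corners pred [[303.255 163.726]
 [334.279 163.71 ]
 [304.786 255.17 ]
 [333.066 255.148]]
```

View pics/c2.png

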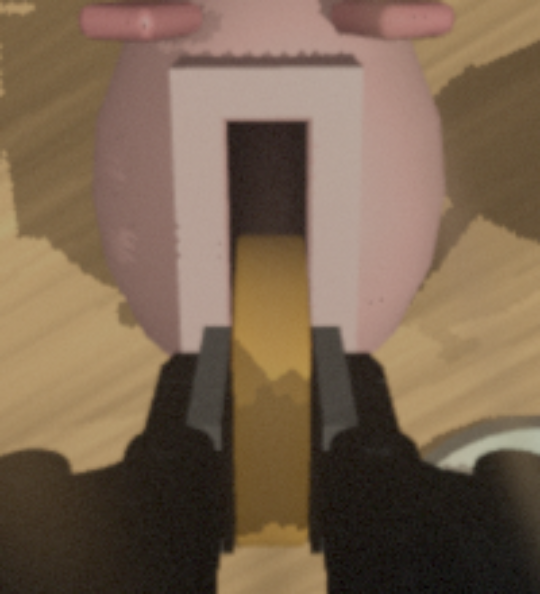

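The coin (centre col ≈320) lies in line with the slot (centre col ≈319.5, far end at row 164, as predicted). I descend to 1 cm above the rim.

```bash
python3 - <<'E'
from h import *
Ro=Rd(148.1); T=np.array([.5258,.2442])+.001*Ro[:2,0]
print('hit',r.move_l([*T,.195],velocity=.04,orientation=Ro,until_force=5))
r.sleep(.6)
s=monitor.read_state();p=eyes.get_image('wrist');c=cam(p,s);print(s['t'],s['eef_pos'],np.array(s['eef_rot']),s['wrist_force'],s['gripper_width'],np.abs(s['dq']).max())
q=discpx(p,discT(-.001,.013));print('disc pred',q.min(0),q.max(0))
print('coin',[np.array(d['extent']) for d in nets.spot_in('coin',p)][:1],'slot far end',proj(c,[[.5258-.036*np.cos(np.radians(31.9)),.2442+.036*np.sin(np.radians(31.9)),.144]]))
t=eyes.get_image('top')
im=np.hstack([cv2.resize(p['pixels'][100:340,220:420],(400,480)),cv2.resize(t['pixels'][110:300,150:310],(400,480))])
cv2.imwrite('pics/c3.png',cv2.cvtColor(im,cv2.COLOR_RGB2BGR))
for th in['cup','music_box','mallet']: print(th,[np.array(d['extent']) for d in nets.spot_in(th,t)][:1])
E
```

```text
hit False
28.1583 [0.525 0.245 0.195] [[-0.849  0.528  0.   ]
 [ 0.528  0.849  0.   ]
 [ 0.     0.    -1.   ]] [ 0.725  0.132 -1.24 ] 0.13227711869634037 0.09174655814620304
disc pred [303.825 208.518] [332.96  324.518]
coin [array([305.5, 210.3, 336.5, 324.6])] slot far end [[318.828 176.963]]
cup [array([350.6, 192.6, 379.7, 211.9])]
music_box [array([361.8, 233.7, 384.4, 259.8])]
mallet [array([372. , 152.8, 431.4, 169.4])]
```

View pics/c3.png

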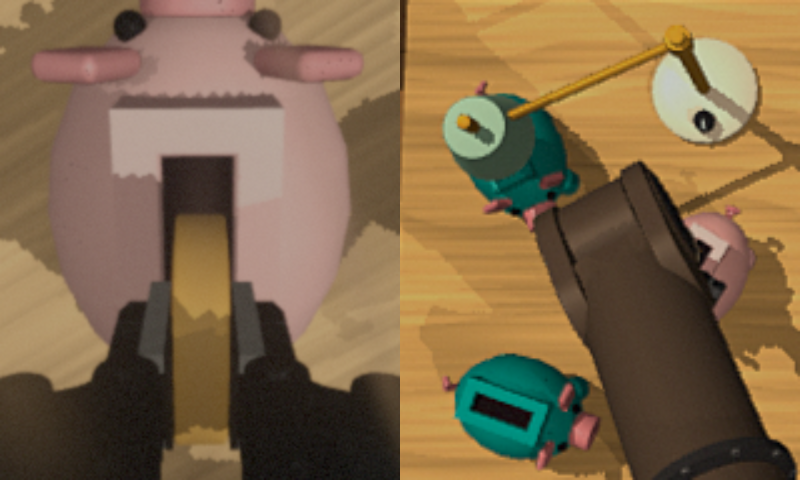

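The coin sits centred over the slot in the left-hand crop (coin centre col ≈321, slot centre ≈319.5, so within about 1 mm). In the top view the shade is clear of the pig. I hand in.

```bash
python3 -c "
from h import *
order.job_done(); s=monitor.read_state(); print(s['t'],s['eef_pos'],s['gripper_width'])"
```

```text
the job is handed in; nothing more can be done
the job is handed in; nothing more can be done
```

I swung the lamp's arm aside first, by about 1.15 rad. I did this with the open jaws on either side of the finial. Then I lifted the coin from its rack, carried it high over the things in between, and handed the job in at about 28 s with the coin still gripped above the slot.

**Last checks:**
- **Coin height and grip:** the underside of the coin is about 10 mm above the slot rim by calculation. The grip is holding at a width of 0.132, wrist force is about 1 N, and there was no contact on the way down.
- **Coin alignment:** it is across-centred to within about 1 mm and in line with the slot. Two slot measurements from different wrist angles agreed within 1 mm and 0.5°. Lengthwise centring relies on those measurements, because the coin hides most of the slot.
- **Lamp:** the shade is well clear of the pig in the top view.
- **Cup, music box and mallet:** they were detected within about 3 pixels of where they started.
- **Pig:** the slot's far end is within 2 pixels of where I predicted, so the pig has not moved noticeably.

**Disagreement:** the coin appears 2–4 pixels to one side of where the wrist-camera calibration predicts, about 1 mm. I took this as calibration error, because the jaws were centred on the coin in the picture, and left it uncorrected.

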